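Index the glazing turntable round to the blue lid

ROBOT

A 7-joint arm with a two-finger parallel gripper is mounted at the origin on the work surface. World frame = base frame: x ahead of the robot, y to its left, z up, the work surface at z = 0. Lengths are in mm, angles in rad, forces in N, time in s.
With the tool pointing down it reaches from about 425 to 825 mm from the base axis. Payload 3.6 kg.
Tool frame: the origin (TCP) lies midway between the tips of the shut fingers; the grasp point (between the pads) lies 19 mm behind it; z points along the fingers, x is the direction in which the jaws open and shut, and the axes are right-handed (so a half turn about z gives the same grasp; the last joint's range is limited). The gripper opens to 93 mm and grips with 3 to 60 N. Pads are 15 mm wide; open, the fingers measure 128 mm over their backs; the gripper's body (75 mm by 188 mm) begins 65 mm behind the grasp point.
Start: joints at [1.222, 0.615, -0.013, 1.423, 0.008, 1.103, -0.04], TCP at [206.206, -616.393, 218.64] pointing down, gripper open.
Joint ranges: [-3.12, 3.12], [-0.3, 2.06], [-1.34, 1.32], [0.26, 2.42], [-1.36, 4.5], [0.01, 1.98], [-2.84, 2.84]. Speed limits (rad/s): [2.79, 2.79, 3.14, 3.14, 3.14, 3.14, 3.14].

INTERFACE

Orientations are given as a rotation vector (axis times angle).
In Python, from rig import ctrl, camera, camera_info, job gives the robot as it stands.
- The arm moves only by the tool carry_out, never from a script. Its argument "rows" is one flat list of numbers, 5 for each row, row after row: the shift along the tool's x, y, z in cm, then the turn about the tool's z in degrees, then the finger opening in cm, from 0 to 9.3. A call has 1 to 8 rows; each row shifts and turns the pose as measured when the row begins, along the tool's axes as they then stand; what a row does not reach is not made up. A row lasts 1/8 s, in which the tool goes at most 62.5 mm and 10.7 degrees, less where a joint would pass 70% of its speed; a pose out of reach is approached as far as the arm can. A call with a gripper value outside its range is refused whole. The fingers move at their own pace and stop on an object; "newtons" is the grip in N (left out, the last holds). Time passes only in rows, so rows that do not move let the fingers close. It gives the time, the measured TCP pose, the force and the opening at its end, in the units of the state.
- ctrl.observe(): the state, without advancing time (a new reading comes with each control period).
- camera(name): name is "scene" or "side" or "wrist"; returns the picture (480x640x3 uint8, red, green, blue); there is no depth.
- camera_info(name): a dict with "mtx" (3x3 intrinsics, pixels), "world_to_cam" (4x4, takes a point from world to camera coordinates). Camera axes: x right, y up, looking along -z (the intrinsics and any distortion apply to the point x, -y, -z); pixel columns grow to the right and rows downward; lengths in mm; the calibration is good to about 2 mm. A picture is of the moment at which its call begins: read the wrist's pose just before it. camera_info takes no time and is no camera call; for the wrist camera it gives the pose at the moment of the call.
- job.hand_in(): hands the job in, once; it reports no verdict.
The state is a dict: "t": time; "q": joint angles; "joint_velocities": joint speeds; "joint_efforts": joint torques, N m; "tool_pos": TCP position; "tcp_rot": TCP orientation; "contact_force": force on the tool from outside, world axes, zero at the start; "torque": the same for the moment, N m; "gripper_width": finger opening in mm.
Only numpy, scipy, OpenCV 4.12 (cv2) and the standard library are available. Lean on these libraries where they do the work, as an engineer would, in place of code of your own. Each camera call takes 0.05 s, during which the arm holds its last target. There are 200 camera calls.

TASK

Pull the turntable's stop knob out until it clicks, turn the wheel by its post so that the blue jar lid comes round to the red pointer, then push the knob fully home so that its pin locks the wheel there. Turn gently: the three lids only balance on their domes and must stay there, untouched by the robot. Leave the other things on the table where they are.

Things in the scene. Friction and masses are not known exactly. Their poses are not given: they have to be found in the camera images.
- turntable: Fixed indexing turntable. Origin on the table under the axle, z up; x points from axle to red pointer, -y from axle to the blue lock housing and stop knob. Grey foot; pale wooden wheel, radius 130 mm, top 72 mm above the table. Blue housing: 50 mm wide (x), 75 mm high, y = -138 to -172 mm.
- wheel (a joint): Turn of the wheel (rad), anticlockwise from above positive, 0 at the start. Locked while the knob is home. The pin fits only at 0, +1.047 and -1.047: a green line on the rim then points at the middle of the blue housing. Its round nose draws the wheel in from up to 0.08 rad off; further off the knob cannot go home. Free wheel: drag 0.12 N m, stays where left.
- stop_knob (a joint): Travel of the stop knob (m): 0 fully home (pin in the wheel), 0.030 fully out; grows as it is pulled straight out along the turntable's -y. A spring click near either end takes about 6 N to pass, whichever way; 1 N between. Pulled out, it stays out.
- knob_center (a point): Centre of the knob's head: black disc, yellow rim, 44 mm diameter, 12 mm thick along turntable y, axis level, 50 mm above the table. At home at turntable y = -210 mm, inner face 32 mm outside the blue housing on a bare 10 mm steel stem: fingers can go down there, above or astride the stem, and hook the head outwards. Moves with the knob.
- post_top (a point): Top centre of the turning post: upright black pin, 14 mm diameter, 55 mm tall above the wheel (top 127 mm above the table), 112 mm from the axle. At wheel angle 0 on the turntable's -x side, across from the pointer. Moves with the wheel.
- pointer (a point): Tip of the red upright pointer on the turntable's foot, 147 mm from the axle on its +x side, 82 mm above the table. Fixed.
- station (a point): The spot 85 mm from the axle in line with the pointer, 87 mm above the table, where the blue lid must end up. Fixed.
- dome_mid (a point): Crown of the white plaster dome that is at the pointer at the start. The three domes are fixed on the wheel, 85 mm from the axle and 60 degrees apart, 15 mm high, about 60 mm across.
- dome_left (a point): Crown of the dome that starts 60 degrees anticlockwise of the pointer (turntable's +y side).
- dome_right (a point): Crown of the dome that starts 60 degrees clockwise of the pointer (turntable's -y side).
- lid_blue: Small dark-blue jar lid, 44 mm diameter, 22 mm high with its little grip, 60 g, loose, balanced on one of the two outer domes (left or right, it varies). Origin at the centre of its underside.
- lid_white: The same lid in white, on the other outer dome. Origin at the centre of its underside.
- lid_red: The same lid in terracotta, on the dome at the pointer at the start. Origin at the centre of its underside.
- glaze_jar: Bystander: small glaze jar with a green cap, 52 mm diameter, 65 mm high, beside the knob. Origin under its centre.
- rib: Bystander: flat wooden rib, 100 x 55 x 7 mm. Origin under its centre.
- mug: Bystander: white mug, 84 mm diameter, 75 mm high. Origin under its centre.
- bowl: Bystander: white bowl, 150 mm diameter, 55 mm high. Origin under its centre.
- brush: Bystander: brush, 200 mm long, lying. Origin under its middle.
- stick: Bystander: wooden modelling stick, 190 mm long, 12 mm thick, lying. Origin under its middle.
- bisque_cup: Bystander: terracotta cup form, 68 mm diameter, 55 mm high. Origin under its centre.
Things that resemble listed ones, but are neither listed nor needed, are in the scene too. What is meant by the lid_blue is not green or yellow, and is the smaller of those in its own colour.

How it is judged (in metres and radians):
On the way, in this order (a step that is already met when the one before it is completed fails the run):
1. the stop knob is pulled out past its outer click (value of joint stop_knob above 0.026 m), for 0.2 s.
2. with the knob still out, the wheel is turned until the blue lid stands at the pointer (value of joint stop_knob above 0.015 m and (value of joint wheel above 0.9 rad or value of joint wheel below -0.9 rad) and horizontal distance between lid_blue and station below 0.018 m), for 0.2 s.
At the end, for the whole second after the job is handed in: The stop knob is home (within 3 mm) with the wheel locked at another notch than it started in, the blue lid within 18 mm of the spot at the red pointer, and all three lids still at rest on domes (each within 15 mm of a crown, tilted less than 0.4 rad) (value of joint stop_knob below 0.003 m and horizontal distance between lid_blue and station below 0.018 m and (value of joint wheel above 0.9 rad or value of joint wheel below -0.9 rad) and velocity of joint wheel between -0.05 and 0.05 rad/s and (distance between lid_red and dome_mid below 0.015 m or distance between lid_red and dome_left below 0.015 m or distance between lid_red and dome_right below 0.015 m) and angle between each of lid_red, lid_blue, lid_white's own z axis and vertical below 0.4 rad and (distance between lid_blue and dome_mid below 0.015 m or distance between lid_blue and dome_left below 0.015 m or distance between lid_blue and dome_right below 0.015 m) and (distance between lid_white and dome_mid below 0.015 m or distance between lid_white and dome_left below 0.015 m or distance between lid_white and dome_right below 0.015 m) and linear speed of each of lid_red, lid_blue, lid_white below 0.03 m/s); the robot touches nothing.
It fails at once if the robot touches a lid (contact force between any of the arm, the fingers and lid_red above 0.3 N or contact force between any of the arm, the fingers and lid_blue above 0.3 N or contact force between any of the arm, the fingers and lid_white above 0.3 N).
It fails at once if a lid falls off its dome (height (world z) of any of lid_red, lid_blue, lid_white below 0.078 m).
It fails at once if another thing on the table is moved by more than 25 mm (distance of any of glaze_jar, rib, mug, bowl, brush, stick, bisque_cup from where it was at the start of the episode above 0.025 m).
It also fails if it takes over 58 s, if anything falls off the work surface, if the arm or the gripper's body presses on something with over 40 N, if the wrist force passes 120 N, or if a joint passes its speed limit or range.

## Working session

There is one attempt and no reset: what is moved stays moved. The work goes in short steps, Python scripts to look and compute and a tool call to move; the robot and the scene stay as the last step left them, time stands still between calls to the robot, and variables do not carry over. Pictures are saved under pics/ and viewed, about 8 in all and at most 12, crops included, and the job is handed in when it is done.

Besides the shell and the picture viewer there is one more tool, called after "Call:" as name(argument=value, ...), one argument or row to a line, values as JSON. carry_out: Moves the arm, as the interface text tells. Its arguments: {"type":"object","properties":{"rows":{"type":"array"},"newtons":{"type":"number"}},"required":["rows"]}

```bash
mkdir -p pics; python3 - <<'E'
from rig import ctrl,camera,camera_info
import cv2,numpy as np
s=ctrl.observe();print(s)
a=camera("scene");b=camera("side")
cv2.imwrite("pics/scene.png",a[:,:,::-1]);cv2.imwrite("pics/side.png",b[:,:,::-1])
for n in("scene","side","wrist"):print(n,camera_info(n))
E
```

```text
{'t': 0.0, 'q': array([ 1.22152386,  0.61592205, -0.01262236,  1.42486184,  0.00813331,
        1.10341187, -0.04038655]), 'joint_velocities': array([-4.79603648e-04,  1.01264861e-03,  3.58535463e-04,  2.07700006e-04,
       -1.35168479e-03, -1.87617668e-05, -9.65161534e-04]), 'joint_efforts': array([ 9.90691733e-04, -4.58929074e+01,  2.08789394e-01, -1.65741098e+01,
       -6.13057287e-02,  2.04643625e-02,  2.32421280e-04]), 'tool_pos': array([ 205.932728  , -615.69073947,  217.49162379]), 'tcp_rot': array([-2.54845223,  1.83464979,  0.00330884]), 'contact_force': array([0.28759828, 0.96900344, 0.19631201]), 'torque': array([-0.00929164,  0.02364784, -0.03132112]), 'gripper_width': 92.7531993838092}
scene {'mtx': array([[515.73441837,   0.        , 319.34750354],
       [  0.        , 515.73441837, 239.194455  ],
       [  0.        ,   0.        ,   1.        ]]), 'world_to_cam': array([[ 2.99807038e-01,  9.53958787e-01, -8.85285133e-03,
        -1.72754059e+02],
       [-6.07864523e-01,  1.98173278e-01,  7.68913567e-01,
         2.43539438e+02],
       [ 7.35266252e-01, -2.2514436
[... 489 characters left out ...]
,
       [-3.22979755e-01,  6.16087154e-01,  7.18415407e-01,
        -1.07994679e+03],
       [ 0.00000000e+00,  0.00000000e+00,  0.00000000e+00,
         1.00000000e+00]])}
wrist {'mtx': array([[360.89329345,   0.        , 317.47515342],
       [  0.        , 360.89329345, 239.5465729 ],
       [  0.        ,   0.        ,   1.        ]]), 'world_to_cam': array([[ 3.16655550e-01, -9.48536556e-01, -2.76844777e-03,
        -6.47520524e+02],
       [ 9.16531116e-01,  3.06720195e-01, -2.56697168e-01,
         2.92601587e+01],
       [ 2.44335787e-01,  7.87472144e-02,  9.66487920e-01,
        -3.90238808e+02],
       [ 0.00000000e+00,  0.00000000e+00,  0.00000000e+00,
         1.00000000e+00]])}
```

View pics/scene.png

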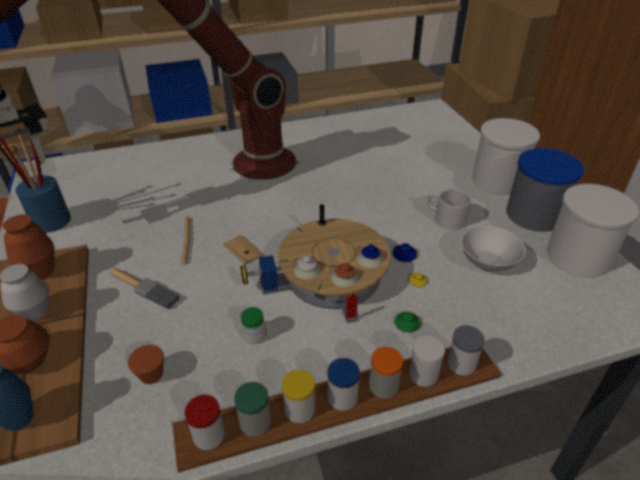

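View pics/side.png

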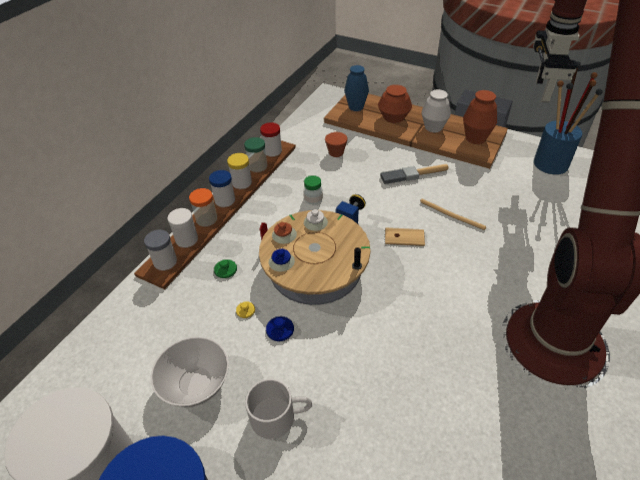

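Blue-lid candidates in the scene view:
- (371,252): small lid on the wheel's +y dome.
- (405,252): larger blue lid lying on the table.
- (545,165): blue bin lid.
- (344,370): blue pot lid.

I choose (371,252), the one on the dome. It is on the left dome, so the wheel must turn to -1.047. I'll check it in a close crop and measure.

```bash
cat > h.py <<'E'
import numpy as np,cv2
from rig import camera_info
def ray(n,px,info=None):
    i=info or camera_info(n);W=i["world_to_cam"];R,t=W[:3,:3],W[:3,3]
    p=np.linalg.inv(i["mtx"])@[px[0],px[1],1];d=R.T@np.array([p[0],-p[1],-1]);return -R.T@t,d/np.linalg.norm(d)
def onz(n,px,z,info=None):
    o,d=ray(n,px,info);return o+d*(z-o[2])/d[2]
def tri(p1,p2,n1="scene",n2="side"):
    o1,d1=ray(n1,p1);o2,d2=ray(n2,p2)
    s=np.linalg.lstsq(np.c_[d1,-d2],o2-o1,rcond=None)[0];a=o1+s[0]*d1;b=o2+s[1]*d2
    return (a+b)/2,np.linalg.norm(a-b)
def proj(n,P,info=None):
    i=info or camera_info(n);c=i["world_to_cam"]@np.r_[P,1];v=i["mtx"]@[c[0],-c[1],-c[2]];return v[:2]/v[2]
E
python3 - <<'E'
from h import *
for n,(a,b) in {"post":((321.5,206),(358,249)),"pointer":((351,294),(264,223)),"knob":((244,273),(358,202)),"blue":((371,247),(281,254))}.items(): print(n,*tri(a,b))
a=cv2.imread("pics/scene.png")[195:315,225:425];b=cv2.imread("pics/side.png")[170:320,230:430]
cv2.imwrite("pics/crop.png",np.hstack([cv2.resize(a,(400*1,240),interpolation=3),cv2.resize(b,(400,300),interpolation=3)[:240]]) if 0 else np.vstack([cv2.resize(a,(500,300),interpolation=2),cv2.resize(b,(400,300),interpolation=2).copy() if 0 else cv2.copyMakeBorder(cv2.resize(b,(400,300),interpolation=2),0,0,0,100,0)]))
E
```

```text
post [441.1656153   48.43747395 123.88195484] 1.3005722154353943
pointer [697.68801619  31.74881951  77.69937843] 0.36952054835791465
knob [ 536.85207986 -165.81207472   50.30461769] 1.1058561110218148
blue [595.83648214 116.96902763 101.0156563 ] 1.3785265195875929
```

View pics/crop.png

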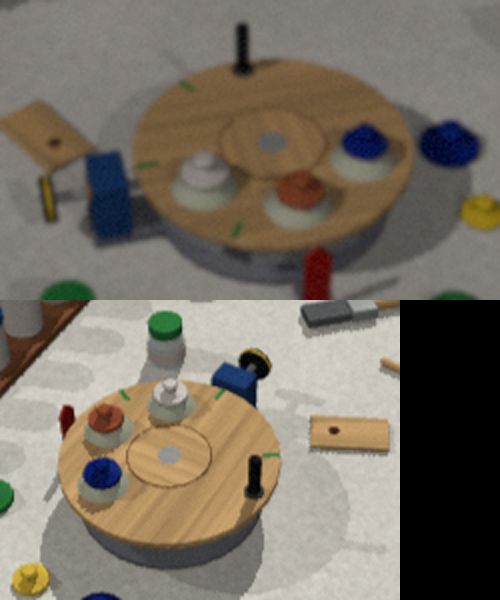

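The crop confirms it: the small blue lid is on the +y (left) dome, red is at the pointer, white is on the right dome, and the knob sits left of the blue housing. The axle is at about (552, 41) with frame yaw about -3.9°. The post-to-pointer distance measures 257 mm against 259 nominal. Next I move to above the knob.

Call:
carry_out(
  rows=[-3.3, -4.7, 0, 0, 9.3, -3.3, -4.7, 0, 0, 9.3, -3.3, -4.7, 0, 0, 9.3, -3.3, -4.7, 0, 0, 9.3, -3.3, -4.7, 0, 0, 9.3, -3.3, -4.7, 0, 0, 5, -3.3, -4.7, 0, 0, 5, -3.3, -4.7, 0, 0, 5],
)

```text
t: 1.1
tool_pos: [482.5, -240.2, 213.3]
tcp_rot: [2.537, -1.852, -0.012]
contact_force: [0.8, 0.2, 0.3]
gripper_width: 67.6
```

```bash
cat >> h.py <<'E'
from rig import ctrl,camera
from scipy.spatial.transform import Rotation as Ro
def go(P,ang=None):
    s=ctrl.observe();R=Ro.from_rotvec(s["tcp_rot"]).as_matrix();a=np.degrees(np.arctan2(R[1,0],R[0,0]))
    print("t",round(s["t"],2),"pos",s["tool_pos"].round(1),"xang",a.round(2),"F",s["contact_force"].round(1),"w",round(s["gripper_width"],1))
    if P is not None: print("shift cm",(R.T@(np.array(P)-s["tool_pos"])/10).round(2))
    if ang is not None: print("turn",((a-ang+180)%360-180).round(2))
C=np.array([552,41.2]);PSI=np.radians(-3.9)
def tt(x,y):
    c,s=np.cos(PSI),np.sin(PSI);return C+[c*x-s*y,s*x+c*y]
E
python3 -c "
from h import *
print(tt(0,-210));go([*tt(0,-210),200],-93.9);print(onz('scene',(252,316),65),onz('side',(313,182),65))"
```

```text
[ 537.71678896 -168.31369856]
t 1.1 pos [ 482.5 -240.2  213.3] xang -72.25 F [0.8 0.2 0.3] w 67.6
shift cm [-5.16 -7.45  1.32]
turn 21.65
[ 682.675196   -176.67540547   65.        ] [ 671.57564948 -169.55711119   65.        ]
```

Call:
carry_out(
  rows=[-2.6, -3.7, 0, 0, 2.6, -2.6, -3.7, 0, 0, 2.6, 0, 0, 0, 7.2, 2.6, 0, 0, 0, 7.2, 2.6, 0, 0, 0, 7.2, 2.6, 0, 0, 0, 0, 2.6],
)

```text
t: 1.85
tool_pos: [540.3, -156.4, 210.2]
tcp_rot: [2.148, -2.289, -0.023]
contact_force: [0.1, 0.4, -0.1]
gripper_width: 26.2
```

```bash
python3 -c "
from h import *
go([*tt(0,-210),200],-93.9)
i=camera_info('wrist');im=camera('wrist')[:,:,::-1].copy()
cv2.imwrite('pics/w1.png',im)
for p in ([*tt(0,-210),72],[*tt(0,-204),50],[*tt(25,-172),75],[*tt(-25,-172),75],[*tt(-112,0),127]): print(p,proj('wrist',p,i))
print(repr(i['world_to_cam']))
"
```

```text
t 1.85 pos [ 540.3 -156.4  210.2] xang -93.64 F [ 0.1  0.4 -0.1] w 26.2
shift cm [1.21 0.17 1.01]
turn 0.26
[np.float64(537.7167889602979), np.float64(-168.31369855547712), 72] [334.29239622 229.03532779]
[np.float64(538.1248807042894), np.float64(-162.32759288246348), 50] [326.9204569  223.26291395]
[np.float64(565.2434769764675), np.float64(-132.10207822635533), 75] [289.50331493 200.63609569]
[np.float64(515.3592630346872), np.float64(-128.7013136930929), 75] [290.47878685 257.37592191]
[np.float64(440.2593607704122), np.float64(48.8177125545078), 127] [ 73.17329873 379.28150029]
array([[-6.42761146e-02, -9.97893378e-01, -8.79701531e-03,
        -1.18250067e+02],
       [ 9.61474180e-01, -5.95644984e-02, -2.68364439e-01,
        -4.98632856e+02],
       [ 2.67275106e-01, -2.57075265e-02,  9.63277292e-01,
        -5.28853126e+02],
       [ 0.00000000e+00,  0.00000000e+00,  0.00000000e+00,
         1.00000000e+00]])
```

View pics/w1.png

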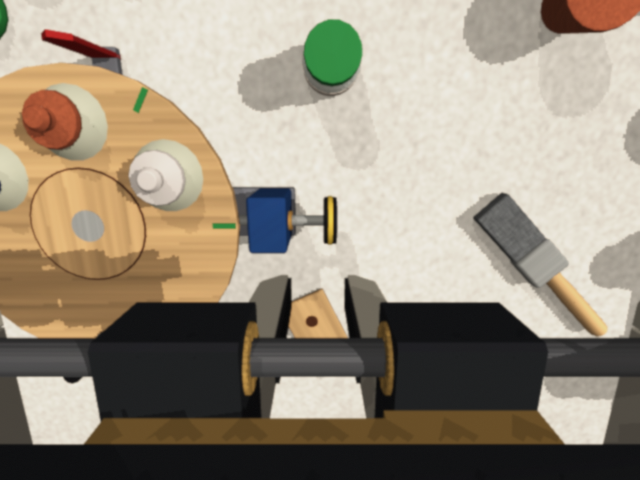

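The wrist view shows the knob head at (330,220), its stem at row 220 and the blue housing's outer edge at column 290. That puts the knob at about (540,-166), within 3 mm of the estimate. I descend with the jaws along the knob axis.

Call:
carry_out(
  rows=[0.5, 0, 3, 0, 2.6, 0.5, 0, 3, 0, 2.6, 0, 0, 3, 0, 2.6, 0, 0, 2.5, 0, 2.6, 0, 0, 0, 0, 2.6],
)

```text
t: 2.52
tool_pos: [538.9, -166.4, 92.4]
tcp_rot: [2.16, -2.281, -0.021]
contact_force: [0.7, 0.8, 0.6]
gripper_width: 26.0
```

```bash
python3 -c "
from h import *
go([540,-166.2,59],-93.9)
i=camera_info('wrist');im=camera('wrist')[:,:,::-1].copy()
cv2.imwrite('pics/w2.png',im)
"
```

```text
t 2.52 pos [ 538.9 -166.4   92.4] xang -93.1 F [0.7 0.8 0.6] w 26.0
shift cm [ 0.01 -0.15  3.34]
turn 0.8
```

View pics/w2.png

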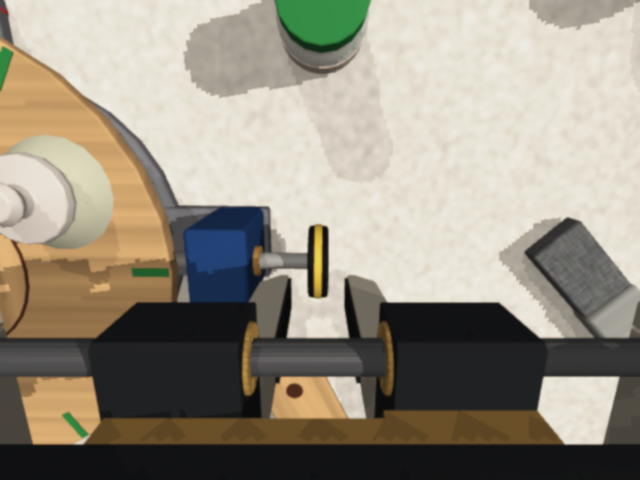

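The tips are at columns 290 and 346 (centre 318), and the knob head is at column 318. The left finger has room on both sides, between the head and the housing. I go down and grip.

Call:
carry_out(
  rows=[0, -0.1, 1.2, 0.5, 2.6, 0, 0, 1.2, 0, 2.6, 0, 0, 1.0, 0, 2.6, 0, 0, 0, 0, 2.6],
)

```text
t: 3.08
tool_pos: [542.8, -167.1, 59.9]
tcp_rot: [-2.148, 2.287, 0.011]
contact_force: [-0.7, -0.8, -0.2]
gripper_width: 25.7
```

Call:
carry_out(
  rows=[0, 0, 0, 0, 0.8, 0, 0, 0, 0, 0.8, 0, 0, 0, 0, 0.8, 0, 0, 0, 0, 0.8],
  newtons=15,
)

```text
t: 3.58
tool_pos: [543.0, -167.0, 60.2]
tcp_rot: [-2.148, 2.286, 0.009]
contact_force: [-0.2, 0.1, -1.5]
gripper_width: 11.7
```

```bash
python3 -c "
from h import *
go([540,-166.2,59],-93.9)"
```

```text
t 3.58 pos [ 543.  -167.    60.2] xang -93.57 F [-0.2  0.1 -1.5] w 11.7
shift cm [-0.06  0.31  0.12]
turn 0.33
```

Gripped at 11.7 mm, which matches the 12 mm head. Now I pull out.

Call:
carry_out(
  rows=[0.6, 0, 0, 0, 0.8, 0.6, 0, 0, 0, 0.8, 0.6, 0, 0, 0, 0.8, 0.6, 0, 0, 0, 0.8, 0.5, 0, 0, 0, 0.8, 0, 0, 0, 0, 0.8],
  newtons=30,
)

```text
t: 4.32
tool_pos: [542.9, -168.3, 60.1]
tcp_rot: [-2.15, 2.253, 0.057]
contact_force: [-0.5, -0.2, -1.6]
gripper_width: 12.0
```

Call:
carry_out(
  rows=[1.2, 0, 0, 0, 0.8, 1.2, 0, 0, 0, 0.8],
)

```text
t: 4.58
tool_pos: [542.0, -184.5, 59.9]
tcp_rot: [-2.151, 2.243, 0.072]
contact_force: [-1.2, 10.3, 4.3]
gripper_width: 11.7
```

Call:
carry_out(
  rows=[1.0, 0, 0, 0, 0.8, 1.0, 0, 0, 0, 0.8, 0.8, 0, 0, 0, 0.8, 0.8, 0, 0, 0, 0.8],
)

```text
t: 5.08
tool_pos: [541.3, -196.2, 59.7]
tcp_rot: [-2.145, 2.216, 0.12]
contact_force: [-1.1, 13.5, 4.8]
gripper_width: 12.2
```

```bash
python3 -c "
from h import *
go([540,-197,59],-93.9)"
```

```text
t 5.08 pos [ 541.3 -196.2   59.7] xang -91.91 F [-1.1 13.5  4.8] w 12.2
shift cm [0.09 0.13 0.06]
turn 1.99
```

Call:
carry_out(
  rows=[0, 0, 0, 0, 3.2, 0, 0, 0, 0, 3.2, 0, 0, -1.5, 0, 3.2, 0, 0, -2.5, 0, 3.2, 0, 0, -4, 0, 3.2, 0, 0, -4, 0, 3.2, 0, 0, 0, 0, 3.2],
)

```text
t: 5.95
tool_pos: [543.2, -217.1, 186.9]
tcp_rot: [-2.139, 2.228, 0.102]
contact_force: [-0.3, 1.0, -0.2]
gripper_width: 31.9
```

```bash
python3 -c "
from h import *
go([540,-197,180],-93.9)
R=Ro.from_rotvec(ctrl.observe()['tcp_rot']).as_matrix();print('toolz',R[:,2].round(3))
i=camera_info('wrist');im=camera('wrist')[:,:,::-1].copy()
cv2.imwrite('pics/w3.png',im)
for dy in (0,24,27,30):
  print(dy,proj('wrist',[542.5,-166.5-dy,50],i).round(1))
print(proj('wrist',[*tt(0,-172),75],i))
"
```

```text
t 5.95 pos [ 543.2 -217.1  186.9] xang -92.37 F [-0.3  1.  -0.2] w 31.9
shift cm [-1.93  0.39  0.85]
turn 1.53
toolz [-0.009  0.083 -0.996]
0 [274.2 229.6]
24 [301.5 229. ]
27 [304.9 228.9]
30 [308.4 228.8]
[224.62681825 240.50493836]
```

View pics/w3.png

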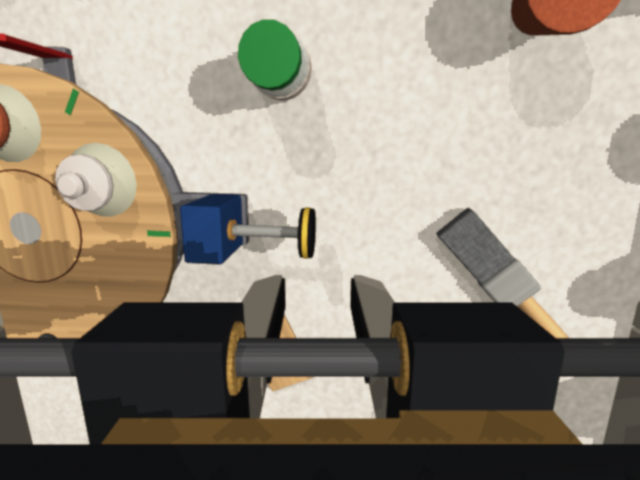

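The head is at column 307.5, which means about 29 mm out, so the knob is past its click. Now I go above the post.

```bash
python3 -c "
from h import *
go([441,48.6,175],-93.9);print(ctrl.observe()['q'].round(2))"
```

```text
t 6.0 pos [ 541.9 -216.4  185. ] xang -92.38 F [0.5 0.4 0.4] w 32.1
shift cm [-25.88  11.13   3.37]
turn 1.52
[ 0.41  0.57 -0.05  1.63 -0.06  0.99 -1.21]
```

Call:
carry_out(
  rows=[-3.2, 1.4, 0, 0, 4, -3.7, 1.6, 0, 0, 4, -3.8, 1.6, 0.3, 0, 4, -3.8, 1.6, 0.3, 0, 4, -3.8, 1.6, 0.3, 0, 4, -3.8, 1.6, 0.3, 0, 4, -3.8, 1.7, 0.3, 0, 4, 0, 0, 0, 0, 4],
)

```text
t: 7.0
tool_pos: [433.2, 51.0, 187.3]
tcp_rot: [-2.14, 2.245, 0.121]
contact_force: [-0.1, -0.6, 0.0]
gripper_width: 40.1
```

Call:
carry_out(
  rows=[0, 0, 0, -9.4, 4, 0, 0, 0, -9.4, 4, 0, 0, 0, -9.4, 4, 0, 0, 0, 0, 4],
)

```text
t: 7.5
tool_pos: [432.7, 45.6, 184.8]
tcp_rot: [-2.619, 1.64, 0.104]
contact_force: [0.4, -0.3, -0.2]
gripper_width: 40.4
```

```bash
python3 -c "
from h import *
i=camera_info('wrist');im=camera('wrist')[:,:,::-1].copy()
cv2.imwrite('pics/w4.png',im)
go([441,48.6,105],-63.9);print(ctrl.observe()['q'].round(2))
print(proj('wrist',[441,48.6,127],i),proj('wrist',[*C,72],i))
b=camera('side')[:,:,::-1];cv2.imwrite('pics/s2.png',cv2.resize(b[100:340,220:540],(800,600)))
"
```

```text
t 7.55 pos [432.7  45.6 184.8] xang -64.17 F [-0.1 -0.  -0.1] w 40.0
shift cm [ 0.76 -0.83  7.95]
turn -0.27
[ 0.07  0.35 -0.23  2.03 -0.01  0.78 -1.26]
[328.13373826 245.74905593] [411.00676671  95.47333217]
```

View pics/w4.png

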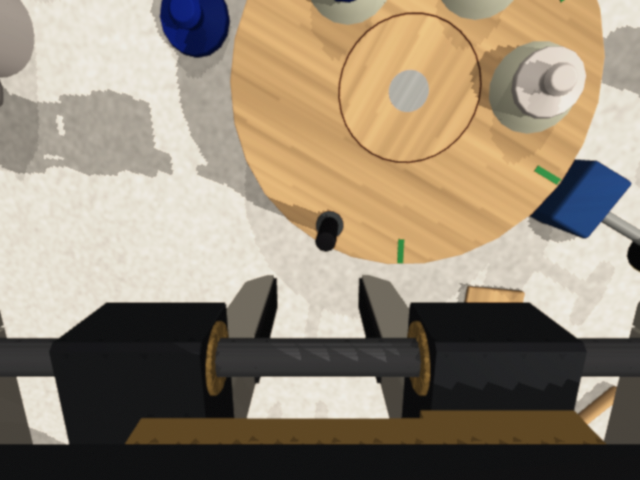

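The post top is at (326,244) against a predicted (328,246), and the knob is still out at the right. I go down astride the post.

Call:
carry_out(
  rows=[0.8, -0.8, 0, 0, 4, 0, 0, 2.5, 0, 4, 0, 0, 2.5, 0, 4, 0, 0, 2.5, 0, 4, 0, 0, 0.9, 0, 4, 0, 0, 0, 0, 2.8],
)

```text
t: 8.35
tool_pos: [447.6, 46.4, 98.6]
tcp_rot: [-2.608, 1.653, 0.094]
contact_force: [-0.4, -0.8, -0.1]
gripper_width: 33.9
```

```bash
python3 -c "
from h import *
go([441,48.6,100],-63.9);print(ctrl.observe()['q'].round(2))
"
```

```text
t 8.35 pos [447.6  46.4  98.6] xang -64.72 F [-0.4 -0.8 -0.1] w 33.9
shift cm [-0.49  0.5  -0.1 ]
turn -0.82
[ 0.04  0.51 -0.2   2.1   0.03  0.55 -1.29]
```

Call:
carry_out(
  rows=[-0.5, 0.5, 0, 0, 2.4, 0, 0, 0, 0, 1.8, 0, 0, 0, 0, 1.8, 0, 0, 0, 0, 1.8],
  newtons=5,
)

```text
t: 8.85
tool_pos: [441.5, 49.4, 100.9]
tcp_rot: [-2.606, 1.652, 0.09]
contact_force: [-0.3, 0.4, -0.9]
gripper_width: 18.1
```

```bash
python3 -c "
from h import *
go([441,48.6,100],-63.9)
R=Ro.from_rotvec(ctrl.observe()['tcp_rot']).as_matrix();print(R.round(3))
# arc plan, tool-frame tangential steps
p=np.array([-112,0.]);
for k in range(7):
  a=np.pi-np.radians(10*k);P=tt(112*np.cos(a),112*np.sin(a));print(k*10,P.round(1))
"
```

```text
t 8.85 pos [441.5  49.4 100.9] xang -64.71 F [-0.3  0.4 -0.9] w 18.1
shift cm [0.06 0.08 0.09]
turn -0.81
[[ 0.426 -0.905 -0.02 ]
 [-0.901 -0.426  0.077]
 [-0.078 -0.015 -0.997]]
0 [440.3  48.8]
10 [443.3  68.1]
20 [449.6  86.6]
30 [459.  103.7]
40 [471.3 118.9]
50 [486.  131.7]
60 [502.7 141.8]
```

Call:
carry_out(
  rows=[-0.1, -0.06, 0, 0.6, 1.8, -0.15, -0.09, 0, 1, 1.8, -0.2, -0.12, 0, 1.2, 1.8, -0.25, -0.15, 0, 1.5, 1.8, -0.25, -0.15, 0, 1.5, 1.8, -0.25, -0.15, 0, 1.5, 1.8, -0.25, -0.15, 0, 1.5, 1.8, -0.25, -0.15, 0, 1.5, 1.8],
)

```text
t: 9.85
tool_pos: [445.9, 68.1, 102.4]
tcp_rot: [-2.44, 1.901, 0.094]
contact_force: [0.1, -1.7, -0.3]
gripper_width: 18.2
```

```bash
cat >> h.py <<'E'
def arc():
    s=ctrl.observe();P=s["tool_pos"][:2]-np.array([553,41.2]);th=np.pi-(np.arctan2(P[1],P[0])-PSI)
    print("wheel cw deg",np.degrees((th+np.pi)%(2*np.pi)-np.pi).round(1),"r",np.linalg.norm(P).round(1),"q7",s["q"][6].round(2));go(None,-64.7-np.degrees(th)%360)
E
python3 -c "
from h import *
arc()"
```

```text
wheel cw deg 10.2 r 110.4 q7 -1.47
t 9.85 pos [445.9  68.1 102.4] xang -75.86 F [ 0.1 -1.7 -0.3] w 18.2
turn -0.95
```

Call:
carry_out(
  rows=[-0.26, -0.13, 0.02, 1.4, 1.8, -0.26, -0.13, 0.02, 1.4, 1.8, -0.26, -0.13, 0.02, 1.4, 1.8, -0.26, -0.13, 0.02, 1.4, 1.8, -0.26, -0.13, 0.02, 1.4, 1.8, -0.26, -0.13, 0.02, 1.4, 1.8, -0.26, -0.13, 0.02, 1.4, 1.8, -0.26, -0.13, 0.02, 1.4, 1.8],
)

```text
t: 10.85
tool_pos: [454.0, 91.8, 102.3]
tcp_rot: [-2.231, 2.15, 0.1]
contact_force: [0.5, -1.2, -0.7]
gripper_width: 17.7
```

```bash
python3 -c "
from h import *
arc();camera('side')
cv2.imwrite('pics/s3.png',cv2.resize(camera('scene')[195:315,225:425,::-1],(800,480),interpolation=2))"
```

```text
wheel cw deg 23.2 r 111.1 q7 -1.67
t 10.85 pos [454.   91.8 102.3] xang -87.9 F [ 0.5 -1.2 -0.7] w 17.7
turn -0.02
```

View pics/s3.png

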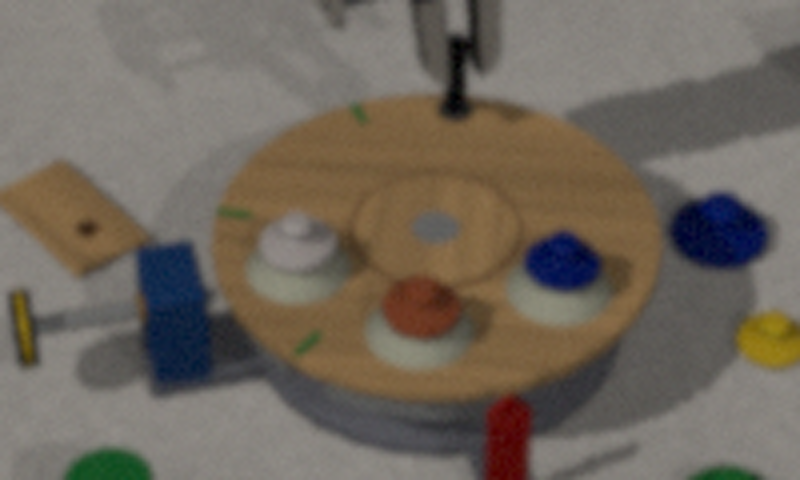

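The wheel is following the post: blue is now at about (563,265) in the crop, heading for the pointer. The lids are steady on their domes and the knob is out at (25,328). I continue.

Call:
carry_out(
  rows=[-0.26, -0.13, 0.02, 1.4, 1.8, -0.26, -0.13, 0.02, 1.4, 1.8, -0.26, -0.13, 0.02, 1.4, 1.8, -0.26, -0.13, 0.02, 1.4, 1.8, -0.26, -0.13, 0.02, 1.4, 1.8, -0.26, -0.13, 0.02, 1.4, 1.8, -0.26, -0.13, 0.02, 1.4, 1.8, -0.26, -0.13, 0.02, 1.4, 1.8],
)

```text
t: 11.95
tool_pos: [467.1, 113.1, 102.4]
tcp_rot: [-2.0, 2.374, 0.104]
contact_force: [0.8, -2.5, 0.0]
gripper_width: 18.1
```

Call:
carry_out(
  rows=[-0.26, -0.13, 0.02, 1.4, 1.8, -0.26, -0.13, 0.02, 1.4, 1.8, -0.26, -0.13, 0.02, 1.4, 1.8, -0.26, -0.13, 0.02, 1.4, 1.8, -0.26, -0.13, 0.02, 1.4, 1.8, -0.26, -0.13, 0.02, 1.4, 1.8, -0.26, -0.13, 0.02, 1.4, 1.8, -0.26, -0.13, 0.02, 1.4, 1.8],
)

```text
t: 12.95
tool_pos: [483.9, 131.1, 102.0]
tcp_rot: [-1.744, 2.576, 0.108]
contact_force: [-0.3, -1.7, 1.0]
gripper_width: 18.4
```

```bash
python3 -c "
from h import *
arc()"
```

```text
wheel cw deg 48.6 r 113.4 q7 -2.04
t 12.95 pos [483.9 131.1 102. ] xang -111.89 F [-0.3 -1.7  1. ] w 18.4
turn 1.38
```

Call:
carry_out(
  rows=[-0.25, -0.16, 0.02, 1.5, 1.8, -0.25, -0.16, 0.02, 1.5, 1.8, -0.25, -0.16, 0.02, 1.5, 1.8, -0.25, -0.16, 0.02, 1.5, 1.8, -0.22, -0.14, 0, 1.4, 1.8, -0.2, -0.12, 0, 1.2, 1.8, -0.15, -0.08, 0, 1, 1.8, 0, 0, 0, 0, 1.8],
)

```text
t: 13.95
tool_pos: [499.5, 142.5, 101.2]
tcp_rot: [-1.51, 2.729, 0.115]
contact_force: [0.2, -1.0, 0.6]
gripper_width: 18.1
```

```bash
cat > m.py <<'E'
from h import *
a=camera('scene');b=camera('side')
def blob(im,box,f):
    x0,y0,x1,y1=box;h=cv2.cvtColor(im[y0:y1,x0:x1],cv2.COLOR_RGB2HSV).astype(int);m=f(h).astype(np.uint8)
    n,l,st,c=cv2.connectedComponentsWithStats(m);k=1+np.argsort(-st[1:,4])[:3];return [(c[j]+[x0,y0],st[j,4]) for j in k]
blue=lambda h:(abs(h[...,0]-118)<10)&(h[...,1]>150)&(h[...,2]>40)
A=blob(a,(290,225,390,300),blue);B=blob(b,(245,210,330,270),blue);print(A,B)
P,e=tri(A[0][0],B[0][0]);print("blue lid",P.round(1),e.round(1),"station",tt(85,0).round(1),"pointerdir est",np.array([697.7,31.7]))
cv2.imwrite('pics/m.png',np.hstack([cv2.resize(a[195:315,225:425,::-1],(400,240),interpolation=2),cv2.resize(b[180:300,220:420,::-1],(400,240),interpolation=2)]))
arc()
E
python3 m.py
```

```text
[(array([346.59322034, 270.04519774]), np.int32(177))] [(array([281.47798742, 229.87421384]), np.int32(159))]
blue lid [639.7  43.2  90.8] 1.1 station [636.8  35.4] pointerdir est [697.7  31.7]
wheel cw deg 58.2 r 114.7 q7 -2.19
t 14.05 pos [499.3 142.6 101.2] xang -122.13 F [ 0.3 -0.9  0.2] w 17.8
turn 0.78
```

View pics/m.png

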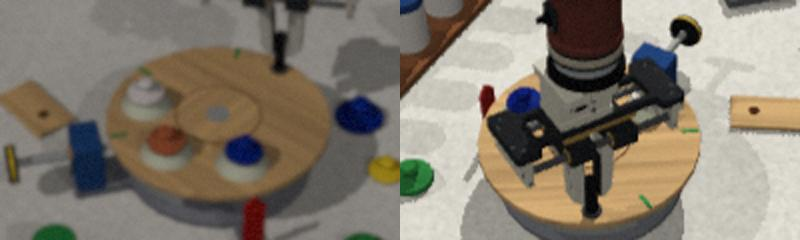

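```bash
python3 - <<'E'
from m import *
red=lambda h:((h[...,0]<14)|(h[...,0]>170))&(h[...,1]>140)&(h[...,2]>40)
s0=cv2.imread('pics/scene.png')[:,:,::-1]
for n,im in(("start",s0),("now",a)):
  print(n,"red",blob(im,(285,240,365,288),red)[:2],"blue",blob(im,(290,225,390,300),blue)[:2])
for d in(0,60):
  t=np.radians(60-d); 
for d in(0,50,55,60): t=np.radians(60-d);print(d,proj('scene',[*tt(85*np.cos(t),85*np.sin(t)),97]).round(1))
E
```

```text
[(array([346.68965517, 269.98275862]), np.int32(174))] [(array([281.51234568, 229.96296296]), np.int32(162))]
blue lid [639.5  43.4  90.7] 1.0 station [636.8  35.4] pointerdir est [697.7  31.7]
wheel cw deg 58.2 r 114.7 q7 -2.19
t 14.15 pos [499.3 142.6 101.2] xang -122.13 F [ 0.6 -0.6 -0.4] w 18.1
turn 0.75
start red [(array([344.52036199, 270.16289593]), np.int32(221))] blue [(array([370.49006623, 251.83443709]), np.int32(151))]
now red [(array([307.91079812, 264.31455399]), np.int32(213))] blue [(array([346.68965517, 269.98275862]), np.int32(174))]
0 [369.6 249.9]
50 [349.5 266.4]
55 [346.3 267.3]
60 [343.1 267.9]
```

Call:
carry_out(
  rows=[-0.15, -0.1, 0, 1, 1.8, -0.2, -0.13, 0, 1, 1.8, -0.2, -0.13, 0, 1, 1.8, -0.1, -0.07, 0, 0.6, 1.8, 0, 0, 0, 0, 1.8],
)

```text
t: 14.78
tool_pos: [505.9, 146.0, 101.1]
tcp_rot: [-1.421, 2.782, 0.118]
contact_force: [-0.0, -1.6, 0.8]
gripper_width: 18.2
```

```bash
python3 m.py
```

```text
[(array([344.10982659, 270.39884393]), np.int32(173))] [(array([280.43137255, 228.37254902]), np.int32(102))]
blue lid [642.6  38.7  92.2] 5.9 station [636.8  35.4] pointerdir est [697.7  31.7]
wheel cw deg 61.9 r 114.9 q7 -2.24
t 14.88 pos [505.8 146.  101.2] xang -125.96 F [-1.2 -0.6 -0.4] w 17.8
turn 0.6
```

The blue lid's column is 344.1, and red stood at 344.5 at the pointer, so the wheel is within about 1° of the notch. I release the post and go back to the knob.

Call:
carry_out(
  rows=[0, 0, 0, 0, 3.5, 0, 0, 0, 0, 3.5, 0, 0, -1.5, 0, 3.5, 0, 0, -2.5, 0, 3.5, 0, 0, -3, 0, 3.5, 0, 0, -3, 0, 3.5, 0, 0, 0, 0, 3.5],
)

```text
t: 15.75
tool_pos: [509.4, 139.4, 207.9]
tcp_rot: [-1.419, 2.776, 0.118]
contact_force: [0.2, -0.4, -0.0]
gripper_width: 35.1
```

```bash
python3 m.py; python3 -c "
from h import *
go([541,-196,190],-93.9);print(ctrl.observe()['q'].round(2))
R=Ro.from_rotvec(ctrl.observe()['tcp_rot']).as_matrix();print('toolz',R[:,2].round(3))
"
```

```text
[(array([344.21142857, 270.40571429]), np.int32(175))] [(array([283.14450867, 228.92485549]), np.int32(173))]
blue lid [638.3  38.2  89.9] 0.9 station [636.8  35.4] pointerdir est [697.7  31.7]
wheel cw deg 61.1 r 108.3 q7 -2.29
t 15.85 pos [507.3 139.4 205.2] xang -125.92 F [ 0.5 -0.1 -0.6] w 34.9
turn -0.07
t 15.85 pos [507.3 139.4 205.2] xang -125.92 F [ 0.5 -0.1 -0.6] w 34.9
shift cm [ 25.23 -22.38  -1.11]
turn -32.02
[-0.39  0.44  0.19  1.8  -0.2   0.91 -2.29]
toolz [-0.021  0.076 -0.997]
```

Call:
carry_out(
  rows=[3.0, -2.6, 0, 0, 3.5, 3.7, -3.3, 0, 0, 3.5, 3.7, -3.3, 0, 0, 3.5, 3.7, -3.3, 0, 0, 3.5, 3.7, -3.3, 0, 0, 3.5, 3.7, -3.3, 0, 0, 3.5, 3.7, -3.3, 0, 0, 3.5, 0, 0, 0, 0, 3.5],
)

```text
t: 16.85
tool_pos: [536.7, -200.5, 165.4]
tcp_rot: [1.437, -2.788, -0.144]
contact_force: [-0.7, 0.1, -0.1]
gripper_width: 35.1
```

Call:
carry_out(
  rows=[0, 0, 0, -8, 3.5, 0, 0, 0, -8, 3.5, 0, 0, 0, -8, 3.5, 0, 0, 0, -8, 3.5, 0, 0, 0, 0, 3.5],
)

```text
t: 17.48
tool_pos: [533.2, -192.4, 158.9]
tcp_rot: [-2.161, 2.245, 0.164]
contact_force: [0.8, 0.3, -0.3]
gripper_width: 34.8
```

```bash
python3 -c "
from h import *
go([542,-196,110],-93.9)
"
```

```text
t 17.48 pos [ 533.2 -192.4  158.9] xang -92.33 F [ 0.8  0.3 -0.3] w 34.8
shift cm [ 0.75 -1.19  4.78]
turn 1.57
```

Call:
carry_out(
  rows=[0.4, -0.6, 2, 0.8, 3.5, 0.4, -0.6, 2, 0.8, 3.5, 0, 0, 0.8, 0, 3, 0, 0, 0, 0, 3],
)

```text
t: 17.98
tool_pos: [541.2, -194.0, 103.9]
tcp_rot: [-2.126, 2.283, 0.173]
contact_force: [-0.5, -0.1, 0.7]
gripper_width: 29.8
```

```bash
python3 -c "
from h import *
go([542,-196,60],-93.9)
R=Ro.from_rotvec(ctrl.observe()['tcp_rot']).as_matrix();print('toolz',R[:,2].round(3))
i=camera_info('wrist');im=camera('wrist')[:,:,::-1].copy()
cv2.imwrite('pics/w5.png',im)
"
```

```text
t 17.98 pos [ 541.2 -194.   103.9] xang -94.25 F [-0.5 -0.1  0.7] w 29.8
shift cm [ 0.58 -0.39  4.34]
turn -0.35
toolz [-0.062  0.093 -0.994]
```

View pics/w5.png

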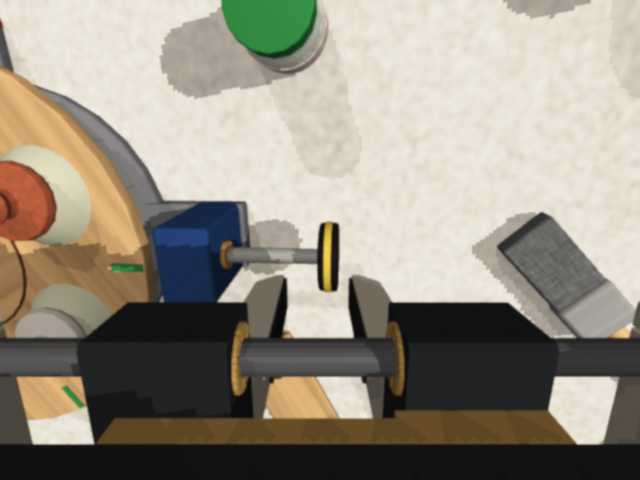

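The green line at (127,267) sits against the housing just as it did at the start, so the wheel is aligned. The knob head is at column 328. I descend on it with a 6 mm correction.

Call:
carry_out(
  rows=[0.3, -0.2, 0.8, 0, 2.8, 0.3, -0.2, 1.2, 0, 2.8, 0, 0, 1.2, 0, 2.8, 0, 0, 0.9, 0, 2.8, 0, 0, 0, 0, 2.8],
)

```text
t: 18.65
tool_pos: [542.9, -197.1, 60.6]
tcp_rot: [-2.125, 2.283, 0.169]
contact_force: [-0.1, 0.1, 0.4]
gripper_width: 27.9
```

Call:
carry_out(
  rows=[0, 0, 0, 0, 0.8, 0, 0, 0, 0, 0.8, 0, 0, 0, 0, 0.8, 0, 0, 0, 0, 0.8],
  newtons=15,
)

```text
t: 19.15
tool_pos: [543.3, -196.0, 61.0]
tcp_rot: [-2.124, 2.281, 0.17]
contact_force: [0.3, 0.6, -2.1]
gripper_width: 12.3
```

```bash
python3 -c "
from h import *
go([542,-166.5,60],-93.9)
"
```

```text
t 19.15 pos [ 543.3 -196.    61. ] xang -94.25 F [ 0.3  0.6 -2.1] w 12.3
shift cm [-2.91  0.32  0.38]
turn -0.35
```

Call:
carry_out(
  rows=[-1.2, 0, 0.1, 0, 0.8, -0.9, 0, 0.1, 0, 0.8, -0.6, 0, 0.05, 0, 0.8],
  newtons=30,
)

```text
t: 19.52
tool_pos: [544.4, -178.0, 61.0]
tcp_rot: [-2.125, 2.294, 0.151]
contact_force: [0.5, -6.3, -1.8]
gripper_width: 11.6
```

```bash
python3 -c "
from h import *
go([542,-166.5,60],-93.9)
"
```

```text
t 19.52 pos [ 544.4 -178.    61. ] xang -94.5 F [ 0.5 -6.3 -1.8] w 11.6
shift cm [-1.12  0.32  0.2 ]
turn -0.6
```

Call:
carry_out(
  rows=[-0.7, 0, 0.05, 0, 0.8, -0.8, 0, 0.05, 0, 0.8, -1.0, 0, 0.05, 0, 0.8, -1.0, 0, 0.05, 0, 0.8],
)

```text
t: 20.02
tool_pos: [545.2, -166.2, 61.0]
tcp_rot: [2.116, -2.306, -0.107]
contact_force: [-2.9, -15.3, -2.8]
gripper_width: 11.8
```

```bash
python3 -c "
from h import *
go([542,-166.5,60],-93.9)
"
```

```text
t 20.02 pos [ 545.2 -166.2   61. ] xang -94.99 F [ -2.9 -15.3  -2.8] w 11.8
shift cm [0.06 0.31 0.11]
turn -1.09
```

The knob is back at y = -166.2 with 15 N against the stop. I release and lift, then check.

Call:
carry_out(
  rows=[0, 0, 0, 0, 2.6, 0, 0, 0, 0, 2.6, 0, 0, -1.5, 0, 2.6, 0, 0, -2.5, 0, 2.6, 0, 0, -3, 0, 2.6, 0, 0, -4, 0, 2.6, 0, 0, 0, 0, 2.6, 0, 0, 0, 0, 2.6],
)

```text
t: 21.02
tool_pos: [553.8, -161.5, 179.0]
tcp_rot: [-2.132, 2.304, 0.115]
contact_force: [0.7, -0.2, 0.5]
gripper_width: 26.1
```

```bash
python3 m.py; python3 -c "
from h import *
go(None)
i=camera_info('wrist');im=camera('wrist')[:,:,::-1].copy()
b=camera('scene')[195:315,225:425,::-1]
cv2.imwrite('pics/w6.png',np.vstack([cv2.resize(im,(400,300)),cv2.resize(b,(400,240),interpolation=2)]))
for dy in (0,3,6): print(dy,proj('wrist',[542.5,-166.5-dy,50],i).round(1)*.625)
"
```

```text
[(array([344.22222222, 270.49122807]), np.int32(171))] [(array([283.07909605, 229.14124294]), np.int32(177))]
blue lid [638.2  38.3  89.5] 1.2 station [636.8  35.4] pointerdir est [697.7  31.7]
wheel cw deg -94.1 r 203.0 q7 -1.3
t 21.12 pos [ 553.9 -161.8  178.5] xang -94.53 F [ 0.1 -0.6 -0.6] w 25.6
turn -123.97
t 21.12 pos [ 553.9 -161.8  178.5] xang -94.53 F [ 0.1 -0.6 -0.6] w 25.6
0 [208.3125 147.625 ]
3 [210.5 147.5]
6 [212.75   147.3125]
```

View pics/w6.png

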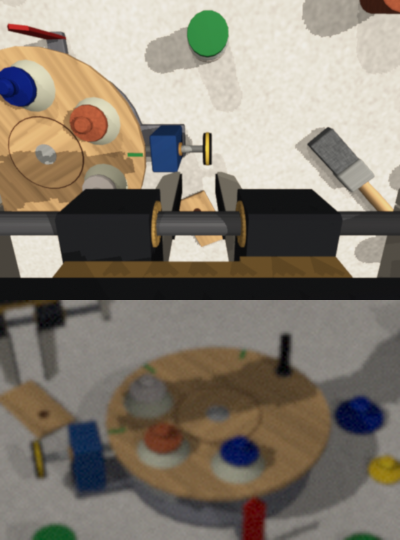

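The knob head is at column 207.5, against 208.3 predicted for home. All three lids are on their domes, blue is at the pointer, and the gripper is clear. I hand in.

```bash
python3 -c "
from rig import job
print(job.hand_in())"
```

```text
the job is handed in; nothing more can be done
None
```

The job is handed in at about 21 s of the 58 s allowed; the interface gave no verdict. I pulled the stop knob out about 29 mm. I then turned the wheel one notch clockwise (about -1.05 rad) by its post, with the fingers loosely around it, and pushed the knob home again.

**Last checks:**
- **Knob:** its head reads within about 1 mm of its home position, and it was pushed against the stop with 15 N before release.
- **Blue lid:** it measures about 3 mm from the station.
- **Lids:** all three are upright on their domes.
- **Gripper:** it is about 10 cm above the knob and touches nothing; the force reading is below 1 N.
- **Other things:** I saw no shift by eye in the jar, rib and brush. I did not measure them or check the mug, bowl, stick and cup.

**What disagreed:**
- The first pull, in 6 mm steps, stalled at the inner click; 12 mm steps got past it.
- While the arm was partly hiding the lid, one two-camera measurement of it disagreed by 6 mm; later ones agreed to about 1 mm.
- Pulling the knob left the tool tilted by about 0.1 rad, which did not affect the result.

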